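Drift the lens stand's foot plate into line and bolt it to its base

TASK

The lens stand's foot plate has shifted a few millimetres on its base, so the bolt hole in the plate does not line up with the hole in the base below. Work the tapered drift from the tool block down through both holes, gently (never pressing harder than about 10 newtons), until its collar is within a few millimetres of the plate and the holes are drawn into line (do not push the plate with the gripper), then put the drift back upright in the tool block and drop the bolt into the holes until its flange is flush on the plate, just as gently. Leave the lens cell, the hand meter and the screwdriver where they are.

Things in the scene. Friction and masses are not known exactly. Their poses are not given: they have to be found in the camera images.
- upper_hole (a point): centre of the mouth of the bolt hole in the foot plate, on its top face, 48.5 mm above the table: a round hole 20 mm across, right through the 8 mm plate. z up. It moves with the plate. At the start the base's hole beneath is 4.5 to 8.5 mm off to one side of it; which way and how far is not measured and must be felt (or seen through the hole)
- foot: grey foot plate 180 x 90 x 8 mm carrying a lens on a post, 84 mm high, 120 mm from its hole towards +x, the lens barrel beginning 93 mm from the hole. Origin at the middle of the plate's underside, the hole 60 mm from it towards -x. It lies on the base and slides a few mm either way in x and y without turning, held by friction of about 4.5 N along each, and stays where it is left
- base: fixed aluminium base block under the foot plate, 240 x 124 x 40 mm over its feet; origin at the centre of its underside on the table, x along its length towards the lens. Its bolt hole, partly hidden by the plate 0.5 mm above, is 20 mm across and goes 40 mm down to the table, in a locked steel bush; where it lies is not given
- drift_grip (a point): middle of the round handle of the steel drift, a good place to grip, 33 mm above the underside of its collar and 80 mm above its tip. The handle is 20 mm in diameter and reaches from 5 to 61 mm above the collar's underside. z is the drift's axis, up. About 0.18 kg
- drift_tip (a point): centre of the drift's tip, on its axis. The tip is 2 mm across, bevelled to 4 mm within 1 mm; from there a cone widens over 34 mm to a plain shank 18.8 mm in diameter, 12 mm long, which ends at the collar
- drift_collar (a point): centre of the underside of the drift's collar (30 mm in diameter, 5 mm thick), on its axis, 47 mm above the tip; it rests on the tool block's top at the start
- bolt_grip (a point): middle of the round knurled head of the steel bolt, a good place to grip, 24 mm above the underside of its flange. The head is 24 mm in diameter and reaches from 7 to 38 mm above the flange's underside; shorter than the drift's handle. z is the bolt's axis, up. About 0.15 kg
- bolt_seat (a point): centre of the underside of the bolt's flange (a hexagon 35 mm over its corners, 7 mm thick), on its axis; below it a plain shank 17 mm in diameter and 32 mm long, its foot bevelled by 1 mm. It rests on the tool block at the start. The bolt is not screwed in, it drops in until the flange lies on the plate
- toolblock: fixed black plastic block 120 x 50 x 55 mm with two sockets; origin at the centre of its underside on the table, x along its length. Drift and bolt stand upright in its sockets, which in which varies
- socket_a (a point): centre of the mouth of one socket on the tool block's top, 55 mm above the table: a round hole 23 mm across, right through to the table. The other lies 70 mm from it along the block's x
- socket_b (a point): centre of the mouth of the other socket, the same
- lenscell: loose black ring lying on the table, 50 mm across, 20 mm high, to be left alone; origin at the centre of its underside
- handmeter: loose hand meter lying on the table, 75 x 150 x 34 mm, to be left alone; origin at the centre of its underside
- screwdriver: loose screwdriver lying on the table, about 0.2 m long, to be left alone
Not all that is in view belongs to the job. Leave any blue or orange look-alike of the part that bears bolt_grip alone.

How it is judged:
By the outcome, as a careful person would: the job done as asked, in the order asked, and still so for the second after the job is handed in, with the robot touching nothing.
It also fails if it takes over 72 s, if anything falls off the work surface, if the arm or the gripper's body presses on something with over 40 N, if the wrist force passes 120 N, or if a joint passes its speed limit or range.

ROBOT

A 7-joint arm with a two-finger parallel gripper is mounted at the origin on the work surface. World frame = base frame: x ahead of the robot, y to its left, z up, the work surface at z = 0. Lengths are in m, angles in degrees, forces in N, time in s.
With the tool pointing down it reaches from about 0.425 to 0.825 m from the base axis. Payload 3.6 kg.
Tool frame: the origin (TCP) lies midway between the tips of the shut fingers; the grasp point (between the pads) lies 19 mm behind it; z points along the fingers, y is the line along which they close (so a half turn about z gives the same grasp; the last joint's range is limited). The gripper opens to 85 mm and grips with 20 to 120 N. Pads are 22 mm wide; open, the fingers measure 114 mm over their backs; the gripper's body (76 mm by 85 mm) begins 54 mm behind the grasp point. The pads swing forward as they close: fully open they stand 13 mm farther back than shut.
Start: joints at [75.774, 35.231, -0.722, 81.555, 0.464, 63.22, -2.315], TCP at [0.143, -0.634, 0.231] pointing down, gripper open.
Joint ranges: [-178.69, 178.69], [-17.37, 117.87], [-77.05, 75.6], [15.02, 138.74], [-78.02, 258.01], [0.78, 113.62], [-162.83, 162.83]. Speed limits (degrees/s): [159.86, 159.86, 180, 180, 180, 180, 180].

INTERFACE

Orientations are given as a 3x3 rotation matrix whose columns are the frame's x, y, z axes.
In Python, from bench import bot, cams, spotter gives the robot as it stands.
- The arm moves only by the tool jog_arm, never from a script. Its argument "plan" is a list of rows, each a list of 2 entries, a list of its own where there are three numbers: the shift along the tool's x, y, z in cm, then the turn, a rotation vector about the tool's x, y, z in degrees. In form: [[[x, y, z], [wx, wy, wz]], ...]. A call has 1 to 20 rows; each row is the pose to reach, as a shift and turn from the pose commanded when the call began, along the tool's axes at that moment; what a row does not reach only later rows make up. A row lasts 1/12 s, in which the tool goes at most 41.7 mm and 7.16 degrees, less where a joint would pass 70% of its speed; a pose out of reach is approached as far as the arm can. A call with a gripper value outside its range is refused whole. "jaw" is the closure, from -1 (fully open) to 1 (shut), set as the call begins (left out, the last holds). The fingers move at their own pace and stop on an object; "grip_force" is the grip in N (left out, the last holds). Time passes only in rows, so rows that repeat a pose let the fingers close. It gives the time, the measured TCP pose, the force, the opening and the grip force at its end, in the units of the state.
- bot.get_obs(): the state, without advancing time (a new reading comes with each control period).
- cams.grab_frame(name): name is "scene" or "top" or "wrist"; returns the picture (384x512x3 uint8, blue, green, red); there is no depth.
- cams.calibration(name): a dict with "K" (3x3 intrinsics, pixels), "R" (3x3) and "t" (3): a world point X has camera coordinates R X + t; the wrist camera has in their place "T_tool_cam" (4x4, takes a point from camera to tool coordinates, whose origin is the TCP and whose axes are the flange's). Camera axes: x right, y down, z forward; pixel columns grow to the right and rows downward; lengths in m; the calibration is good to about 2 mm. A picture is of the moment at which its call begins: read the wrist's pose just before it. calibration takes no time and is no camera call.
- bot.finish_job(): hands the job in; it is judged then, once.
Trained networks look in the newest picture that a camera, given by its name, has taken for a name from the list of things; names that differ only in an ending like _2 or _b are one class to them, and where a whole thing is asked for, a point or a joint stands for the part that bears it (a point fixed in the world has none). Each returns a list of dicts, best first, with "conf" (0 to 1); they miss things now and then, are a little off and sometimes report something else, mostly with a low value. They report only what shows in the picture. A call takes as long as a camera call. They do not tell look-alikes from the thing itself.
- spotter.recognise(camera, query): "extent" ([left, top, right, bottom] in pixels, round what is visible of it).
- spotter.cut_out(camera, query): "region" (384x512 bool, what is visible of it) and "extent" ([left, top, right, bottom] in pixels, round what is visible of it).
- spotter.place_of(camera, query): "at" ([column, row] in pixels: a listed point, or the origin of a listed thing).
The state is a dict: "time_s": time; "joint_positions": joint angles; "joint_velocities": joint speeds; "joint_efforts": joint torques, N m; "tcp_pos": TCP position; "eef_rot": TCP orientation; "ft_force": force on the tool from outside, world axes, zero at the start; "torque": the same for the moment, N m; "grip_width": finger opening in m; "gripper_force": force on a finger pad.
Only numpy, scipy, OpenCV 4.12 (cv2) and the standard library are available. Lean on these libraries where they do the work, as an engineer would, in place of code of your own. Each camera call takes 0.05 s, during which the arm holds its last target. There are 200 camera calls.

## Working session

There is one attempt and no reset: what is moved stays moved. The work goes in short steps, Python scripts to look and compute and a tool call to move; the robot and the scene stay as the last step left them, time stands still between calls to the robot, and variables do not carry over. Pictures are saved under pics/ and viewed, at most 10 in all, crops included, and the job is handed in when it is done.

Besides the shell and the picture viewer there is one more tool, called as a command line: name --argument value ..., lists and objects as JSON in quotes. jog_arm: Moves the arm, as the interface text tells. Its arguments: {"type":"object","properties":{"plan":{"type":"array"},"jaw":{"type":"number"},"grip_force":{"type":"number"}},"required":["plan"]}

```bash
mkdir -p pics; cat > h.py <<'E'
import numpy as np, cv2
from bench import bot, cams, spotter
def ray(cam,uv,o=None):
    c=cams.calibration(cam);K=np.array(c["K"])
    d=np.linalg.inv(K)@np.array([uv[0],uv[1],1.])
    if "R" in c:
        R=np.array(c["R"]);t=np.array(c["t"]);return -R.T@t,R.T@d
    o=o or bot.get_obs();T=np.array(c["T_tool_cam"]);Rw=np.array(o["eef_rot"])
    return np.array(o["tcp_pos"])+Rw@T[:3,3], Rw@T[:3,:3]@d
def atz(cam,uv,z,o=None):
    p,d=ray(cam,uv,o);return p+d*(z-p[2])/d[2]
def proj(cam,X,o=None):
    c=cams.calibration(cam);K=np.array(c["K"])
    if "R" in c: x=np.array(c["R"])@X+np.array(c["t"])
    else:
        o=o or bot.get_obs();T=np.array(c["T_tool_cam"]);Rw=np.array(o["eef_rot"])
        x=T[:3,:3].T@(Rw.T@(np.array(X)-np.array(o["tcp_pos"]))-T[:3,3])
    x=K@x;return x[:2]/x[2]
def st():
    o=bot.get_obs();print("t",o["time_s"],"tcp",np.round(o["tcp_pos"],4),"F",np.round(o["ft_force"],2),"w",o["grip_width"]);print(np.round(o["eef_rot"],3));return o
Z=dict(upper_hole=.0485,drift_grip=.088,drift_collar=.055,bolt_grip=.079,bolt_seat=.055,socket_a=.055,toolblock=0,base=0,foot=.0405)
E
python3 - <<'E'
from h import *
o=st()
ims=[]
for c in("top","scene","wrist"):
    im=cams.grab_frame(c);cv2.imwrite(f"pics/{c}0.png",im)
    for q in Z:
        for r in spotter.place_of(c,q)[:3]:
            print(c,q,round(r["conf"],2),np.round(r["at"],1),np.round(atz(c,r["at"],Z[q],o),4))
    ims.append(im)
a=np.zeros((600,800,3),np.uint8)
a[:300,:400]=cv2.resize(ims[0],(400,300));a[300:,:400]=cv2.resize(ims[1],(400,300));a[:300,400:]=cv2.resize(ims[2],(400,300))
cv2.imwrite("pics/all0.png",a)
E
```

```text
t 0.0 tcp [ 0.1428 -0.6333  0.2301] F [-0.05 -0.09  0.35] w 0.08493581162955915
[[ 0.975  0.22  -0.001]
 [ 0.22  -0.975  0.003]
 [-0.    -0.003 -1.   ]]
top upper_hole 0.97 [156.7 192.1] [0.5751 0.1157 0.0485]
top drift_grip 0.72 [330.1 220.1] [ 0.5106 -0.2625  0.088 ]
top drift_collar 0.54 [157.3 194.5] [0.5689 0.1129 0.055 ]
top drift_collar 0.53 [328.3 220.4] [ 0.5123 -0.2639  0.055 ]
top bolt_grip 0.75 [329.5 256.3] [ 0.4341 -0.2612  0.079 ]
top bolt_grip 0.71 [287.2 249.1] [ 0.4493 -0.1712  0.079 ]
top bolt_grip 0.64 [368.8 261. ] [ 0.4242 -0.3448  0.079 ]
top bolt_seat 0.75 [354.6 294.4] [ 0.3527 -0.3177  0.055 ]
top bolt_seat 0.71 [328.3 256.2] [ 0.4343 -0.2624  0.055 ]
top bolt_seat 0.5 [287.1 247.2] [ 0.4537 -0.1727  0.055 ]
top socket_a 0.87 [326.7 257.1] [ 0.4324 -0.2588  0.055 ]
top socket_a 0.87 [332.3 219.9] [ 0.5135 -0.2727  0.055 ]
top socket_a 0.54 [326.2 125.9] [ 0.7264 -0.2632  0.055 ]
top toolblock 0.68 [324.  235.8] [ 0.4809 -0.2619  0.    ]
top toolblock 0.63 [144.5 200.4] [0.5621 0.1533 0.    ]
top toolblock 0.25 [327.  128.3] [ 0.7359 -0.2736  0.    ]
top base
[... 392 characters left out ...]

scene bolt_grip 0.77 [104.8 228. ] [ 0.3782 -0.3329  0.079 ]
scene bolt_grip 0.68 [183.8 215.4] [ 0.4849 -0.2059  0.079 ]
scene bolt_seat 0.78 [105.4 235.1] [ 0.3721 -0.3308  0.055 ]
scene bolt_seat 0.7 [295.1 162.4] [0.5591 0.161  0.055 ]
scene bolt_seat 0.55 [184.4 219. ] [ 0.4736 -0.1927  0.055 ]
scene socket_a 0.82 [152.7 230.2] [ 0.4427 -0.2616  0.055 ]
scene socket_a 0.72 [175.7 241. ] [ 0.5061 -0.2597  0.055 ]
scene toolblock 0.75 [166.  253.3] [ 0.4715 -0.2582  0.    ]
scene base 0.57 [290.6 180. ] [0.5539 0.1545 0.    ]
scene base 0.48 [167.  255.2] [ 0.4773 -0.2615  0.    ]
scene foot 0.86 [293.8 163.2] [0.5478 0.1766 0.0405]
scene foot 0.31 [151.2 230. ] [ 0.4265 -0.2512  0.0405]
```

View pics/all0.png

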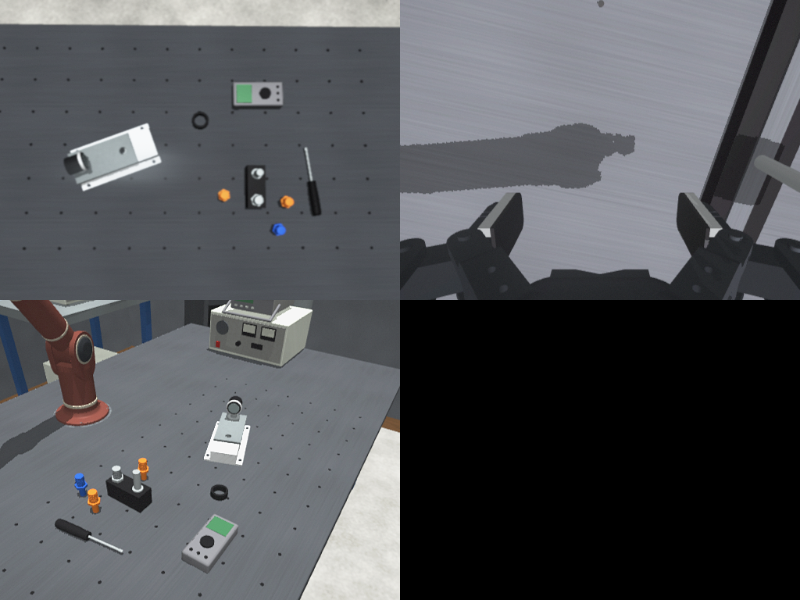

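```bash
cat >> h.py <<'E'
def go(tgt,yaw=None,o=None):
    "shift (cm) and turn (deg, about tool z) that bring TCP to tgt, tool x at world yaw, tool straight down"
    from scipy.spatial.transform import Rotation as Ro
    o=o or bot.get_obs();R=np.array(o["eef_rot"]);s=R.T@(np.array(tgt)-np.array(o["tcp_pos"]))*100
    y=np.radians(yaw) if yaw is not None else np.arctan2(R[1,0],R[0,0])
    Rt=np.array([[np.cos(y),np.sin(y),0],[np.sin(y),-np.cos(y),0],[0,0,-1]])
    w=Ro.from_matrix(R.T@Rt).as_rotvec(degrees=True)
    print("go",np.round(s,2),np.round(w,2))
E
python3 - <<'E'
from h import *
print(np.round(cams.calibration("wrist")["T_tool_cam"],3), cams.calibration("wrist")["K"])
go([.44,-.262,.26],0)
go([.44,-.262,.26],90)
E
```

```text
[[ 0.001 -0.962 -0.273  0.069]
 [ 1.     0.001 -0.001  0.001]
 [ 0.001 -0.273  0.962 -0.143]
 [ 0.     0.     0.     1.   ]] [[332.68120723   0.         255.61337554]
 [  0.         332.68120723 192.97580315]
 [  0.           0.           1.        ]]
go [ 37.16 -29.76  -2.87] [-0.   -0.   12.71]
go [ 37.16 -29.76  -2.87] [-0.000e+00 -1.000e-02 -7.729e+01]
```

jog_arm --plan '[[[39,-29.5,-3],[0,0,12.7]],[[39,-29.5,-3],[0,0,12.7]],[[39,-29.5,-3],[0,0,12.7]],[[39,-29.5,-3],[0,0,12.7]],[[39,-29.5,-3],[0,0,12.7]],[[39,-29.5,-3],[0,0,12.7]],[[39,-29.5,-3],[0,0,12.7]],[[39,-29.5,-3],[0,0,12.7]],[[39,-29.5,-3],[0,0,12.7]],[[39,-29.5,-3],[0,0,12.7]],[[39,-29.5,-3],[0,0,12.7]],[[39,-29.5,-3],[0,0,12.7]],[[39,-29.5,-3],[0,0,12.7]],[[39,-29.5,-3],[0,0,12.7]],[[39,-29.5,-3],[0,0,12.7]],[[39,-29.5,-3],[0,0,12.7]]]' --jaw -0.4

```text
time_s: 2.83
tcp_pos: [0.4573, -0.2622, 0.2613]
eef_rot: [[1.0, -0.003, -0.001], [-0.003, -1.0, -0.001], [-0.001, 0.001, -1.0]]
ft_force: [0.1, -0.4, -0.0]
grip_width: 0.0596
gripper_force: 0.0
```

```bash
python3 - <<'E'
from h import *
o=st();im=cams.grab_frame("wrist");cv2.imwrite("pics/w1.png",im)
for q in ["drift_grip","drift_collar","bolt_grip","bolt_seat","socket_a"]:
    for r in spotter.place_of("wrist",q)[:4]:
        print(q,round(r["conf"],2),np.round(r["at"],1),np.round(atz("wrist",r["at"],Z[q],o),4))
E
```

```text
t 2.8333 tcp [ 0.4573 -0.2622  0.2613] F [ 0.13 -0.44 -0.01] w 0.05956701845360253
[[ 1.    -0.003 -0.001]
 [-0.003 -1.    -0.001]
 [-0.001  0.001 -1.   ]]
drift_grip 0.7 [251.8 116.3] [ 0.5107 -0.2595  0.088 ]
drift_collar 0.79 [254.2 118. ] [ 0.5073 -0.2616  0.055 ]
drift_collar 0.19 [255.3 188.3] [ 0.4325 -0.2625  0.055 ]
bolt_grip 0.88 [337.1 187.4] [ 0.4397 -0.3454  0.079 ]
bolt_grip 0.87 [255.2 188. ] [ 0.4393 -0.2625  0.079 ]
bolt_grip 0.66 [309.8 254.4] [ 0.3653 -0.3209  0.079 ]
bolt_grip 0.65 [169.7 171.2] [ 0.4569 -0.1771  0.079 ]
bolt_seat 0.9 [305.5 240.5] [ 0.3708 -0.3196  0.055 ]
bolt_seat 0.82 [252.8 186. ] [ 0.4351 -0.2598  0.055 ]
bolt_seat 0.78 [175.1 169.3] [ 0.4538 -0.1767  0.055 ]
bolt_seat 0.56 [330.5 182.6] [ 0.4387 -0.344   0.055 ]
socket_a 0.97 [253.8 119.6] [ 0.5057 -0.2612  0.055 ]
socket_a 0.72 [250.4 182.4] [ 0.4391 -0.2572  0.055 ]
```

View pics/w1.png

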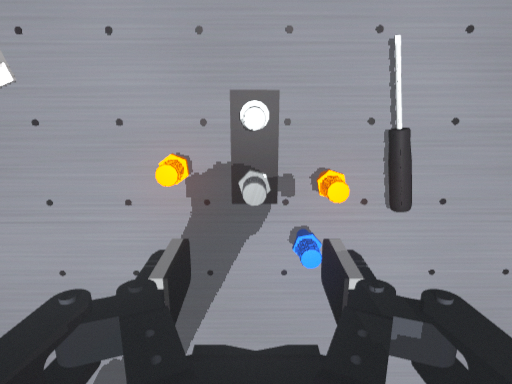

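jog_arm --plan '[[[4,-0.1,0],[0,0,0]],[[5.1,-0.1,3],[0,0,0]],[[5.1,-0.1,7],[0,0,0]],[[5.1,-0.1,11],[0,0,0]],[[5.1,-0.1,14],[0,0,0]],[[5.1,-0.1,16.5],[0,0,0]],[[5.1,-0.1,18.6],[0,0,0]],[[5.1,-0.1,18.6],[0,0,0]],[[5.1,-0.1,18.6],[0,0,0]],[[5.1,-0.1,18.6],[0,0,0]]]'

```text
time_s: 3.97
tcp_pos: [0.5105, -0.2601, 0.0766]
eef_rot: [[1.0, -0.0, 0.002], [-0.0, -1.0, -0.001], [0.002, 0.001, -1.0]]
ft_force: [-0.3, 0.5, 0.7]
grip_width: 0.0596
gripper_force: 0.0
```

jog_arm --plan '[[[0,0,0],[0,0,0]],[[0,0,0],[0,0,0]],[[0,0,0],[0,0,0]],[[0,0,0],[0,0,0]],[[0,0,0],[0,0,0]],[[0,0,0],[0,0,0]]]' --jaw 1 --grip_force 60

```text
time_s: 4.47
tcp_pos: [0.5103, -0.26, 0.0766]
eef_rot: [[1.0, -0.0, 0.002], [-0.0, -1.0, -0.001], [0.002, 0.001, -1.0]]
ft_force: [-0.1, -0.1, 6.3]
grip_width: 0.0186
gripper_force: 58.3
```

jog_arm --plan '[[[0,0,-1.5],[0,0,0]],[[0,0,-4.5],[0,0,0]],[[0,0,-8.5],[0,0,0]],[[0,0,-12.4],[0,0,0]],[[0,-4,-12.4],[0,0,0]],[[0,-8,-12.4],[0,0,0]],[[0,-12,-12.4],[0,0,0]],[[0,-16,-12.4],[0,0,0]],[[0,-20,-12.4],[0,0,0]],[[0,-24,-12.4],[0,0,0]],[[0,-28,-12.4],[0,0,0]],[[0,-32,-12.4],[0,0,0]],[[0,-35,-12.4],[0,0,0]],[[0,-37.3,-12.4],[0,0,0]],[[0,-37.3,-12.4],[0,0,0]],[[0,-37.3,-12.4],[0,0,0]],[[0,-37.3,-12.4],[0,0,0]]]'

```text
time_s: 5.88
tcp_pos: [0.509, 0.1124, 0.1988]
eef_rot: [[1.0, -0.001, -0.001], [-0.001, -1.0, -0.001], [-0.001, 0.001, -1.0]]
ft_force: [0.8, -0.9, -2.1]
grip_width: 0.0188
gripper_force: 59.2
```

```bash
python3 - <<'E'
from h import *
o=st();im=cams.grab_frame("wrist");cv2.imwrite("pics/w2.png",im)
h=None
for q in ["upper_hole","foot","base","drift_tip","drift_collar","drift_grip"]:
    for r in spotter.place_of("wrist",q)[:2]:
        print(q,round(r["conf"],2),np.round(r["at"],1), np.round(atz("wrist",r["at"],Z.get(q,.0),o),4))
        if q=="upper_hole" and h is None: h=r["at"]
for z,n in((o["tcp_pos"][2]-.0686,"tip"),(o["tcp_pos"][2]-.0216,"collar")):
    print(n,proj("wrist",[o["tcp_pos"][0],o["tcp_pos"][1],z],o))
x,y=map(int,h);c=im[max(0,y-32):y+32,max(0,x-40):x+40];c=cv2.resize(c,None,fx=5,fy=5,interpolation=cv2.INTER_CUBIC)
a=np.zeros((384+0,512+c.shape[1]*0,3),np.uint8)
a=np.zeros((600,800,3),np.uint8);a[:300,:400]=cv2.resize(im,(400,300));a[280:280+c.shape[0],400:400+c.shape[1]]=c
print("crop origin",max(0,x-40),max(0,y-32));cv2.imwrite("pics/w2c.png",a)
E
```

```text
t 5.8833 tcp [0.509  0.1124 0.1988] F [ 0.76 -0.89 -2.09] w 0.018751054553247985
[[ 1.    -0.001 -0.001]
 [-0.001 -1.    -0.001]
 [-0.001  0.001 -1.   ]]
upper_hole 0.7 [249.2 100.1] [0.5769 0.1171 0.0485]
foot 0.77 [188.3 123.6] [0.5567 0.1715 0.0405]
foot 0.45 [255.9 262.8] [0.4197 0.1113 0.0405]
base 0.85 [218.9 112.2] [0.565  0.1483 0.    ]
drift_tip 0.94 [256.8 204.1] [0.4684 0.1103 0.    ]
drift_collar 0.84 [255.4 234.4] [0.4566 0.1118 0.055 ]
drift_grip 0.58 [254.6 264.9] [0.4427 0.1125 0.088 ]
tip [254.48650959 206.18221955]
collar [254.23144303 233.72840091]
crop origin 209 68
```

View pics/w2c.png

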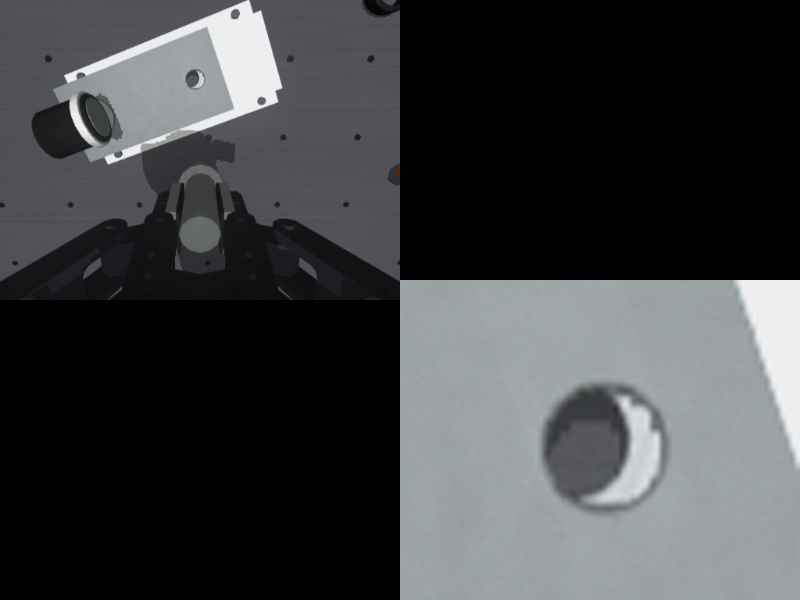

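```bash
python3 - <<'E'
from h import *
from scipy.optimize import least_squares
o2=bot.get_obs()
im=cv2.cvtColor(cv2.imread("pics/w2.png"),cv2.COLOR_BGR2GRAY)
c=im[84:119,233:268]
def fit(P,r=None):
    f=lambda p:np.hypot(P[:,0]-p[0],P[:,1]-p[1])-(p[2] if r is None else r)
    s=least_squares(f,[*P.mean(0),12.][:3 if r is None else 2],loss="soft_l1",f_scale=.5);return s.x
b=c.astype(float)
# hole rim: first dark (<110) pixel walking inward; base rim: dark->bright inside
C=np.array([250,101.4])
rim=[];inn=[]
up=cv2.GaussianBlur(im,(0,0),.6)
for a in np.radians(np.arange(0,360,6)):
    r=np.arange(0,17,.2);p=C[None]+r[:,None]*[np.cos(a),np.sin(a)]
    v=cv2.remap(up,p[:,:1].astype(np.float32),p[:,1:].astype(np.float32),cv2.INTER_LINEAR)[:,0].astype(float)
    g=np.abs(np.gradient(v));g[r<10.5]=0;k=g.argmax();rim.append(p[k])
    m=(r<11)&(v>165)
    if m.any() and m.argmax()>5:inn.append(p[m.argmax()])
rim=np.array(rim);inn=np.array(inn)
R=fit(rim);B=fit(inn,R[2]*.972);print(R,B,len(inn))
U=atz("wrist",R[:2],.0485,o2);L=atz("wrist",B[:2],.040,o2);print("upper",U,"base hole",L,"off mm",(L-U)*1000)
o1=dict(tcp_pos=[.4573,-.2622,.2613],eef_rot=[[1,-.003,-.001],[-.003,-1,-.001],[-.001,.001,-1]])
i1=cv2.imread("pics/w1.png")
cv2.imwrite("pics/w1c.png",cv2.resize(i1[85:215,215:295],None,fx=4.5,fy=4.5,interpolation=cv2.INTER_CUBIC))
print("proj drift@(.509,-.261): top",proj("wrist",[.509,-.261,.116],o1),"collar",proj("wrist",[.509,-.261,.060],o1))
E
```

```text
[248.85516186 100.97203916  11.76290363] [243.5851792   99.86242744] 30
upper [0.57700682 0.11786448 0.0485    ] base hole [0.57788453 0.12265233 0.04      ] off mm [ 0.87770734  4.78784874 -8.5       ]
proj drift@(.509,-.261): top [253.2202085  120.08232071] collar [253.60859792 116.54370192]
```

View pics/w1c.png

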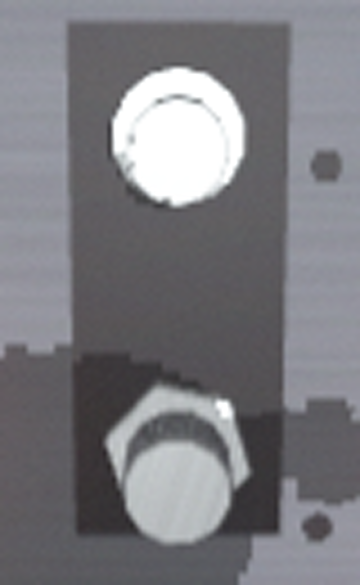

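jog_arm --plan '[[[3,-0.5,0],[0,0,0]],[[6.9,-1.15,0],[0,0,0]],[[6.9,-1.15,2],[0,0,0]],[[6.9,-1.15,5],[0,0,0]],[[6.9,-1.15,7],[0,0,0]],[[6.9,-1.15,7],[0,0,0]],[[6.9,-1.15,7],[0,0,0]],[[6.9,-1.15,7],[0,0,0]]]'

```text
time_s: 6.9
tcp_pos: [0.5796, 0.1252, 0.1307]
eef_rot: [[1.0, -0.0, 0.003], [-0.0, -1.0, 0.001], [0.003, -0.001, -1.0]]
ft_force: [0.3, 0.7, -1.8]
grip_width: 0.0186
gripper_force: 59.1
```

```bash
python3 - <<'E'
from h import *
o=st();im=cams.grab_frame("wrist");cv2.imwrite("pics/w3.png",im)
print("hole",proj("wrist",[.577,.118,.0485],o),"tcp axis tip",proj("wrist",np.array(o["tcp_pos"])-[0,0,.0686],o))
i2=cams.grab_frame("scene");cv2.imwrite("pics/s3.png",i2)
p=proj("scene",[.578,.124,.07]);x,y=map(int,p)
a=np.zeros((600,800,3),np.uint8);a[:384,:512]=im;c=cv2.resize(i2[y-30:y+30,x-30:x+30],(280,280),interpolation=cv2.INTER_CUBIC);a[:280,515:795]=c
cv2.imwrite("pics/c3.png",a)
E
```

```text
t 6.9 tcp [0.5796 0.1252 0.1307] F [ 0.26  0.65 -1.81] w 0.01863677326667307
[[ 1.    -0.     0.003]
 [-0.    -1.     0.001]
 [ 0.003 -0.001 -1.   ]]
hole [264.85542084 204.12284875] tcp axis tip [254.71080788 206.57412532]
```

View pics/c3.png

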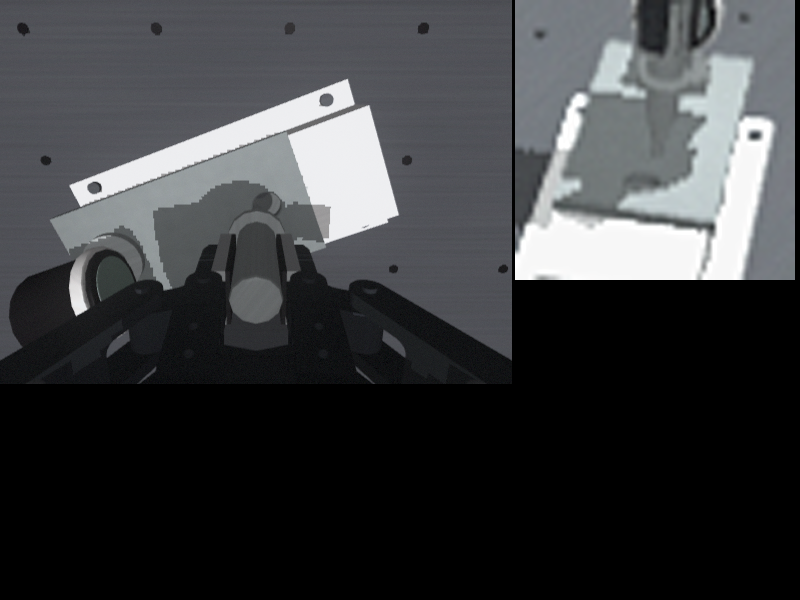

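```bash
python3 - <<'E'
from h import *
p=proj("scene",[.578,.124,.07]);x,y=map(int,p)
f=lambda X:(proj("scene",X)-[x-30,y-30])*280/60+[515,0]
print("tip",f([.5796,.1252,.062]),"hole",f([.577,.120,.0485]),"hole edges",f([.587,.12,.0485]),f([.567,.12,.0485]),f([.577,.13,.0485]),f([.577,.11,.0485]),"base",f([.578,.125,.04]))
im=cv2.imread("pics/s3.png")
cv2.imwrite("pics/s3c.png",cv2.resize(im[y-15:y+15,x-15:x+15],(600,600),interpolation=cv2.INTER_CUBIC))
E
```

```text
tip [657.62343043 156.4709383 ] hole [646.95384252 179.60173689] hole edges [662.74034327 185.36859693] [631.28212503 173.87680754] [655.67781302 171.60436186] [638.13106004 187.68969412] base [651.64350565 188.89341138]
```

View pics/s3c.png

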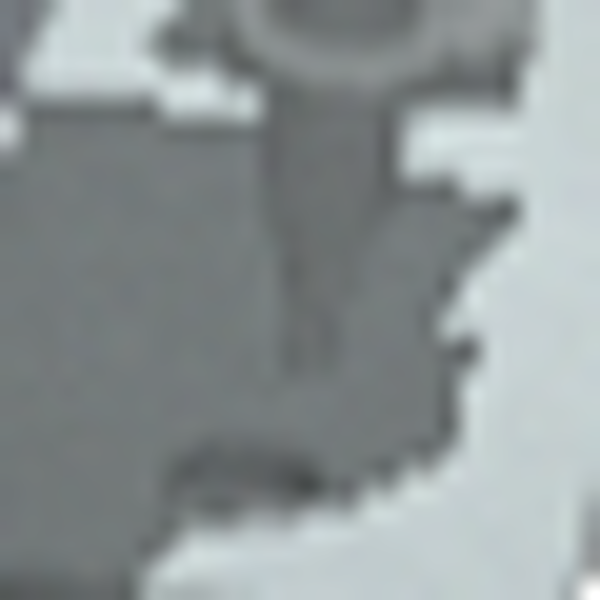

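jog_arm --plan '[[[-0.1,0.35,0],[0,0,0]],[[-0.1,0.35,0.5],[0,0,0]],[[-0.1,0.35,1.0],[0,0,0]],[[-0.1,0.35,1.4],[0,0,0]],[[-0.1,0.35,1.4],[0,0,0]],[[-0.1,0.35,1.4],[0,0,0]]]'

```text
time_s: 7.5
tcp_pos: [0.5771, 0.1216, 0.1148]
eef_rot: [[1.0, 0.0, -0.001], [0.0, -1.0, -0.0], [-0.001, 0.0, -1.0]]
ft_force: [-0.2, 0.6, -2.5]
grip_width: 0.0185
gripper_force: 59.1
```

jog_arm --plan '[[[0,0,0.2],[0,0,0]],[[0,0,0.4],[0,0,0]],[[0,0,0.6],[0,0,0]],[[0,0,0.6],[0,0,0]]]'

```text
time_s: 7.83
tcp_pos: [0.5772, 0.1215, 0.1089]
eef_rot: [[1.0, 0.0, -0.001], [0.0, -1.0, -0.0], [-0.001, 0.0, -1.0]]
ft_force: [0.1, 0.1, -0.9]
grip_width: 0.0189
gripper_force: 59.1
```

jog_arm --plan '[[[0,0,0.2],[0,0,0]],[[0,0,0.4],[0,0,0]],[[0,0,0.6],[0,0,0]],[[0,0,0.6],[0,0,0]]]'

```text
time_s: 8.17
tcp_pos: [0.5771, 0.1215, 0.1028]
eef_rot: [[1.0, 0.0, -0.001], [0.0, -1.0, -0.0], [-0.001, 0.0, -1.0]]
ft_force: [-0.4, 0.1, -2.5]
grip_width: 0.0184
gripper_force: 59.1
```

jog_arm --plan '[[[0,0,0.15],[0,0,0]],[[0,0,0.3],[0,0,0]],[[0,0,0.3],[0,0,0]]]'

```text
time_s: 8.42
tcp_pos: [0.5773, 0.1215, 0.1001]
eef_rot: [[1.0, 0.0, -0.0], [0.0, -1.0, -0.0], [-0.0, 0.0, -1.0]]
ft_force: [-0.6, -0.2, -1.3]
grip_width: 0.0192
gripper_force: 59.1
```

jog_arm --plan '[[[0,0,0.15],[0,0,0]],[[0,0,0.3],[0,0,0]],[[0,0,0.3],[0,0,0]]]'

```text
time_s: 8.67
tcp_pos: [0.5773, 0.1215, 0.097]
eef_rot: [[1.0, 0.0, -0.001], [0.0, -1.0, -0.0], [-0.001, 0.0, -1.0]]
ft_force: [0.3, -0.1, -2.9]
grip_width: 0.0188
gripper_force: 59.1
```

jog_arm --plan '[[[0,0,0.15],[0,0,0]],[[0,0,0.3],[0,0,0]],[[0,0,0.3],[0,0,0]]]'

```text
time_s: 8.92
tcp_pos: [0.5773, 0.1212, 0.094]
eef_rot: [[1.0, -0.0, -0.001], [-0.0, -1.0, -0.0], [-0.001, 0.0, -1.0]]
ft_force: [-0.7, -0.4, -1.8]
grip_width: 0.0186
gripper_force: 59.1
```

jog_arm --plan '[[[0,0,0.1],[0,0,0]],[[0,0,0.2],[0,0,0]],[[0,0,0.2],[0,0,0]]]'

```text
time_s: 9.17
tcp_pos: [0.5773, 0.121, 0.0922]
eef_rot: [[1.0, -0.0, -0.0], [-0.0, -1.0, -0.001], [-0.0, 0.001, -1.0]]
ft_force: [-1.0, -1.3, -1.5]
grip_width: 0.0185
gripper_force: 59.2
```

jog_arm --plan '[[[0,0,0.1],[0,0,0]],[[0,0,0.2],[0,0,0]],[[0,0,0.2],[0,0,0]]]'

```text
time_s: 9.42
tcp_pos: [0.5773, 0.1207, 0.0902]
eef_rot: [[1.0, -0.0, -0.001], [-0.0, -1.0, -0.001], [-0.001, 0.001, -1.0]]
ft_force: [-1.1, -2.7, 0.1]
grip_width: 0.0185
gripper_force: 59.3
```

jog_arm --plan '[[[0,-0.1,0.1],[0,0,0]],[[0,-0.15,0.2],[0,0,0]],[[0,-0.15,0.2],[0,0,0]]]'

```text
time_s: 9.67
tcp_pos: [0.5772, 0.1208, 0.0885]
eef_rot: [[1.0, -0.001, -0.001], [-0.001, -1.0, -0.003], [-0.001, 0.003, -1.0]]
ft_force: [-1.9, -4.7, 3.7]
grip_width: 0.0187
gripper_force: 59.9
```

jog_arm --plan '[[[0,0,0.1],[0,0,0]],[[0,-0.05,0.2],[0,0,0]],[[0,-0.05,0.2],[0,0,0]]]'

```text
time_s: 9.92
tcp_pos: [0.577, 0.1209, 0.0866]
eef_rot: [[1.0, -0.001, -0.002], [-0.001, -1.0, -0.004], [-0.002, 0.004, -1.0]]
ft_force: [-2.0, -5.8, 2.3]
grip_width: 0.0185
gripper_force: 59.9
```

jog_arm --plan '[[[0,0,0.1],[0,0,0]],[[0,-0.05,0.15],[0,0,0]],[[0,-0.05,0.15],[0,0,0]]]'

```text
time_s: 10.17
tcp_pos: [0.577, 0.1213, 0.0852]
eef_rot: [[1.0, -0.001, -0.002], [-0.001, -1.0, -0.004], [-0.002, 0.004, -1.0]]
ft_force: [-2.0, -5.7, 4.6]
grip_width: 0.0187
gripper_force: 59.9
```

jog_arm --plan '[[[0,0,0.1],[0,0,0]],[[0,-0.05,0.15],[0,0,0]],[[0,-0.05,0.15],[0,0,0]]]'

```text
time_s: 10.42
tcp_pos: [0.5769, 0.1218, 0.0837]
eef_rot: [[1.0, -0.001, -0.002], [-0.001, -1.0, -0.004], [-0.002, 0.004, -1.0]]
ft_force: [-2.2, -5.9, 3.9]
grip_width: 0.0183
gripper_force: 59.9
```

jog_arm --plan '[[[0,-0.05,0.1],[0,0,0]],[[0,-0.1,0.15],[0,0,0]],[[0,-0.1,0.15],[0,0,0]]]'

```text
time_s: 10.67
tcp_pos: [0.5769, 0.1228, 0.0822]
eef_rot: [[1.0, -0.001, -0.002], [-0.001, -1.0, -0.004], [-0.002, 0.004, -1.0]]
ft_force: [-3.1, -6.6, 4.0]
grip_width: 0.0183
gripper_force: 59.9
```

jog_arm --plan '[[[0,-0.05,0.1],[0,0,0]],[[0,-0.1,0.15],[0,0,0]],[[0,-0.1,0.15],[0,0,0]]]'

```text
time_s: 10.92
tcp_pos: [0.5765, 0.1237, 0.0801]
eef_rot: [[1.0, -0.001, -0.003], [-0.001, -1.0, -0.004], [-0.003, 0.004, -1.0]]
ft_force: [-3.2, -6.0, 1.5]
grip_width: 0.0187
gripper_force: 59.6
```

jog_arm --plan '[[[0,0,0.1],[0,0,0]],[[0,0,0.15],[0,0,0]],[[0,0,0.15],[0,0,0]]]'

```text
time_s: 11.17
tcp_pos: [0.5765, 0.1237, 0.0785]
eef_rot: [[1.0, -0.001, -0.003], [-0.001, -1.0, -0.004], [-0.003, 0.004, -1.0]]
ft_force: [-1.1, -5.8, 1.5]
grip_width: 0.0184
gripper_force: 59.7
```

jog_arm --plan '[[[0,0,0.1],[0,0,0]],[[0,0,0.2],[0,0,0]],[[0,0,0.2],[0,0,0]]]'

```text
time_s: 11.42
tcp_pos: [0.5764, 0.1237, 0.0765]
eef_rot: [[1.0, -0.001, -0.003], [-0.001, -1.0, -0.004], [-0.003, 0.004, -1.0]]
ft_force: [-2.6, -6.0, 1.4]
grip_width: 0.0187
gripper_force: 59.7
```

jog_arm --plan '[[[0,0,0.1],[0,0,0]],[[0,0,0.15],[0,0,0]],[[0,0,0.15],[0,0,0]]]'

```text
time_s: 11.67
tcp_pos: [0.5765, 0.1237, 0.0751]
eef_rot: [[1.0, -0.001, -0.003], [-0.001, -1.0, -0.004], [-0.003, 0.004, -1.0]]
ft_force: [-2.5, -4.8, 2.4]
grip_width: 0.0185
gripper_force: 59.7
```

jog_arm --plan '[[[0,0,0.1],[0,0,0]],[[0,0,0.15],[0,0,0]],[[0,0,0.15],[0,0,0]]]'

```text
time_s: 11.92
tcp_pos: [0.5767, 0.1238, 0.0737]
eef_rot: [[1.0, -0.001, -0.002], [-0.001, -1.0, -0.004], [-0.002, 0.004, -1.0]]
ft_force: [-2.7, -5.6, 2.5]
grip_width: 0.0193
gripper_force: 59.6
```

jog_arm --plan '[[[0,0,0.1],[0,0,0]],[[0,0,0.15],[0,0,0]],[[0,0,0.15],[0,0,0]]]'

```text
time_s: 12.17
tcp_pos: [0.5768, 0.1239, 0.0722]
eef_rot: [[1.0, -0.001, -0.002], [-0.001, -1.0, -0.004], [-0.002, 0.004, -1.0]]
ft_force: [-1.8, -4.9, 2.4]
grip_width: 0.0183
gripper_force: 59.6
```

jog_arm --plan '[[[0,0,0.1],[0,0,0]],[[0,0,0.1],[0,0,0]],[[0,0,0.1],[0,0,0]]]'

```text
time_s: 12.42
tcp_pos: [0.5768, 0.1239, 0.0712]
eef_rot: [[1.0, -0.001, -0.002], [-0.001, -1.0, -0.004], [-0.002, 0.004, -1.0]]
ft_force: [-2.5, -5.4, 2.2]
grip_width: 0.0185
gripper_force: 59.6
```

jog_arm --plan '[[[-0.03,0.08,0],[0,0,0]],[[-0.06,0.16,0],[0,0,0]],[[-0.06,0.16,0],[0,0,0]],[[-0.06,0.16,0],[0,0,0]]]'

```text
time_s: 12.75
tcp_pos: [0.5767, 0.1238, 0.0712]
eef_rot: [[1.0, -0.0, -0.001], [-0.0, -1.0, -0.002], [-0.001, 0.002, -1.0]]
ft_force: [-1.5, -5.4, 1.1]
grip_width: 0.0185
gripper_force: 59.6
```

jog_arm --plan '[[[0,0.08,0],[0,0,0]],[[-0.03,0.15,0],[0,0,0]],[[-0.03,0.15,0],[0,0,0]],[[-0.03,0.15,0],[0,0,0]]]'

```text
time_s: 13.08
tcp_pos: [0.5767, 0.1237, 0.0712]
eef_rot: [[1.0, 0.0, 0.0], [0.0, -1.0, 0.0], [0.0, -0.0, -1.0]]
ft_force: [-0.3, -2.3, -1.1]
grip_width: 0.0186
gripper_force: 59.4
```

jog_arm --plan '[[[0,0,-0.5],[0,0,0]],[[0,0,-1.5],[0,0,0]],[[0,0,-3],[0,0,0]],[[0,0,-6],[0,0,0]],[[0,0,-9.5],[0,0,0]],[[0,0,-12.5],[0,0,0]],[[0,0,-12.5],[0,0,0]]]'

```text
time_s: 13.67
tcp_pos: [0.5813, 0.1274, 0.2048]
eef_rot: [[1.0, 0.002, 0.017], [0.002, -1.0, 0.008], [0.017, -0.007, -1.0]]
ft_force: [1.2, -0.3, -1.1]
grip_width: 0.0188
gripper_force: 59.2
```

jog_arm --plan '[[[-2,3,0],[0,0,0]],[[-4,7,0],[0,0,0]],[[-6.6,10,0],[0,0,0]],[[-6.6,14,0],[0,0,0]],[[-6.6,18,0],[0,0,0]],[[-6.6,22,0],[0,0,0]],[[-6.6,26,0],[0,0,0]],[[-6.6,30,0],[0,0,0]],[[-6.6,34,0],[0,0,0]],[[-6.6,37,0],[0,0,0]],[[-6.6,38.4,0],[0,0,0]],[[-6.6,38.4,0],[0,0,0]],[[-6.6,38.4,0],[0,0,0]],[[-6.6,38.4,0],[0,0,0]]]'

```text
time_s: 14.83
tcp_pos: [0.5117, -0.2573, 0.1964]
eef_rot: [[1.0, 0.004, 0.001], [0.004, -1.0, 0.003], [0.001, -0.003, -1.0]]
ft_force: [0.9, 0.8, -1.4]
grip_width: 0.0187
gripper_force: 59.3
```

```bash
python3 - <<'E'
from h import *
o=st();go([.5103,-.26,.2],0)
E
```

```text
t 14.8333 tcp [ 0.5117 -0.2573  0.1964] F [ 0.92  0.82 -1.38] w 0.01868550722590481
[[ 1.     0.004  0.001]
 [ 0.004 -1.     0.003]
 [ 0.001 -0.003 -1.   ]]
go [-0.14  0.27 -0.36] [-0.17 -0.06  0.22]
```

jog_arm --plan '[[[-0.13,0.25,0],[0,0,0]],[[-0.13,0.25,2],[0,0,0]],[[-0.13,0.25,5],[0,0,0]],[[-0.13,0.25,5],[0,0,0]],[[-0.13,0.25,5],[0,0,0]]]'

```text
time_s: 15.25
tcp_pos: [0.5086, -0.261, 0.1454]
eef_rot: [[1.0, 0.003, -0.004], [0.003, -1.0, 0.003], [-0.004, -0.003, -1.0]]
ft_force: [-0.7, -1.3, -0.6]
grip_width: 0.0185
gripper_force: 59.2
```

jog_arm --plan '[[[0,0,1.5],[0,0,0]],[[0,0,3],[0,0,0]],[[0,0,4.5],[0,0,0]],[[0,0,5.5],[0,0,0]],[[0,0,6.2],[0,0,0]],[[0,0,6.2],[0,0,0]],[[0,0,6.2],[0,0,0]]]'

```text
time_s: 15.83
tcp_pos: [0.5098, -0.2629, 0.0849]
eef_rot: [[1.0, 0.0, 0.001], [0.0, -1.0, 0.0], [0.001, -0.0, -1.0]]
ft_force: [0.3, 1.1, -2.9]
grip_width: 0.0183
gripper_force: 59.2
```

jog_arm --plan '[[[0,-0.25,0],[0,0,0]],[[0,-0.25,0.3],[0,0,0]],[[0,-0.25,0.6],[0,0,0]],[[0,-0.25,0.8],[0,0,0]],[[0,-0.25,0.8],[0,0,0]],[[0,-0.25,0.8],[0,0,0]]]'

```text
time_s: 16.33
tcp_pos: [0.5096, -0.2607, 0.0767]
eef_rot: [[1.0, 0.0, 0.001], [0.0, -1.0, -0.0], [0.001, 0.0, -1.0]]
ft_force: [-0.7, 0.1, 1.6]
grip_width: 0.019
gripper_force: 59.4
```

jog_arm --plan '[[[0,0,0],[0,0,0]],[[0,0,0],[0,0,0]],[[0,0,0],[0,0,0]],[[0,0,0],[0,0,0]]]' --jaw -0.4

```text
time_s: 16.67
tcp_pos: [0.5094, -0.2607, 0.0764]
eef_rot: [[1.0, 0.0, 0.0], [0.0, -1.0, -0.0], [0.0, 0.0, -1.0]]
ft_force: [0.1, -0.1, -0.6]
grip_width: 0.0598
gripper_force: 0.0
```

jog_arm --plan '[[[0,0,-2],[0,0,0]],[[0,0,-5],[0,0,0]],[[0,0,-9],[0,0,0]],[[-3,0,-12],[0,0,0]],[[-7,0,-14],[0,0,0]],[[-7,0,-14],[0,0,0]],[[-7,0,-14],[0,0,0]],[[-7,0,-14],[0,0,0]]]'

```text
time_s: 17.33
tcp_pos: [0.4396, -0.2605, 0.2165]
eef_rot: [[1.0, -0.0, 0.001], [-0.0, -1.0, -0.0], [0.001, 0.0, -1.0]]
ft_force: [0.7, 0.8, 0.9]
grip_width: 0.0596
gripper_force: 0.0
```

```bash
python3 - <<'E'
from h import *
o1=dict(tcp_pos=[.4573,-.2622,.2613],eef_rot=[[1,-.003,-.001],[-.003,-1,-.001],[-.001,.001,-1]])
print("w1 head top for (.44,-.262)",proj("wrist",[.44,-.262,.093],o1),"seen 254.6,194.1")
o=st();im=cams.grab_frame("wrist");cv2.imwrite("pics/w4.png",im)
for q in ["drift_grip","drift_collar","bolt_grip","bolt_seat"]:
    for r in spotter.place_of("wrist",q)[:4]:
        print(q,round(r["conf"],2),np.round(r["at"],1),np.round(atz("wrist",r["at"],Z[q],o),4))
E
```

```text
w1 head top for (.44,-.262) [254.71204314 191.05922133] seen 254.6,194.1
t 17.3333 tcp [ 0.4396 -0.2605  0.2165] F [0.71 0.78 0.87] w 0.059592769417996024
[[ 1.    -0.     0.001]
 [-0.    -1.    -0.   ]
 [ 0.001  0.    -1.   ]]
drift_grip 0.85 [252.   95.9] [ 0.5112 -0.2583  0.088 ]
drift_collar 0.68 [256.2  98.9] [ 0.5089 -0.2616  0.055 ]
drift_collar 0.62 [255.7 100.9] [ 0.5072 -0.2611  0.055 ]
bolt_grip 0.98 [320.  262.4] [ 0.3622 -0.3212  0.079 ]
bolt_grip 0.95 [350.7 184.6] [ 0.4371 -0.344   0.079 ]
bolt_grip 0.93 [254.8 185.6] [ 0.4362 -0.2604  0.079 ]
bolt_grip 0.85 [158.3 165.3] [ 0.4541 -0.1777  0.079 ]
bolt_seat 0.93 [344.7 177.5] [ 0.4379 -0.3449  0.055 ]
bolt_seat 0.79 [166.2 162. ] [ 0.4525 -0.1781  0.055 ]
bolt_seat 0.49 [253.5  98.9] [ 0.5089 -0.2592  0.055 ]
```

View pics/w4.png

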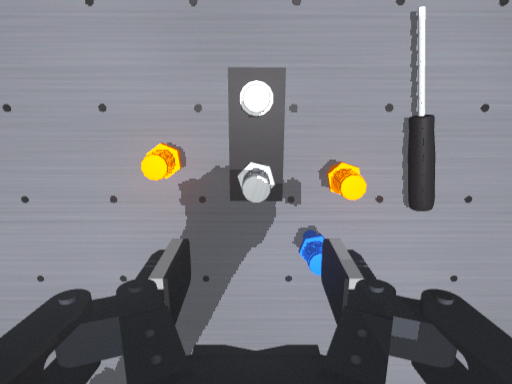

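jog_arm --plan '[[[-0.2,0,3],[0,0,0]],[[-0.2,0,7],[0,0,0]],[[-0.2,0,10],[0,0,0]],[[-0.2,0,12.5],[0,0,0]],[[-0.2,0,14.2],[0,0,0]],[[-0.2,0,14.8],[0,0,0]],[[-0.2,0,14.8],[0,0,0]],[[-0.2,0,14.8],[0,0,0]],[[-0.2,0,14.8],[0,0,0]]]'

```text
time_s: 18.33
tcp_pos: [0.4384, -0.261, 0.0694]
eef_rot: [[1.0, 0.0, 0.002], [0.0, -1.0, -0.001], [0.002, 0.001, -1.0]]
ft_force: [0.1, 0.5, 0.1]
grip_width: 0.0596
gripper_force: 0.0
```

jog_arm --plan '[[[0,0,0],[0,0,0]],[[0,0,0],[0,0,0]],[[0,0,0],[0,0,0]],[[0,0,0],[0,0,0]],[[0,0,0],[0,0,0]],[[0,0,0],[0,0,0]]]' --jaw 1 --grip_force 60

```text
time_s: 18.83
tcp_pos: [0.4379, -0.2608, 0.0694]
eef_rot: [[1.0, 0.0, 0.002], [0.0, -1.0, -0.001], [0.002, 0.001, -1.0]]
ft_force: [-1.3, 0.2, 5.9]
grip_width: 0.0223
gripper_force: 58.5
```

jog_arm --plan '[[[0,0,-1],[0,0,0]],[[0,0,-3.5],[0,0,0]],[[0,0,-7],[0,0,0]],[[0,0,-10.5],[0,0,0]],[[0,-2,-12.5],[0,0,0]],[[0,-6,-12.5],[0,0,0]],[[1,-10,-12.5],[0,0,0]],[[3,-13.5,-12.5],[0,0,0]],[[5,-17,-12.5],[0,0,0]],[[7,-20.5,-12.5],[0,0,0]],[[9,-24,-12.5],[0,0,0]],[[11,-27.5,-12.5],[0,0,0]],[[12.5,-31,-12.5],[0,0,0]],[[13.5,-34.5,-12.5],[0,0,0]],[[13.9,-37.5,-12.5],[0,0,0]],[[13.9,-38.4,-12.5],[0,0,0]],[[13.9,-38.4,-12.5],[0,0,0]],[[13.9,-38.4,-12.5],[0,0,0]],[[13.9,-38.4,-12.5],[0,0,0]]]'

```text
time_s: 20.42
tcp_pos: [0.576, 0.1205, 0.1934]
eef_rot: [[1.0, -0.003, -0.001], [-0.003, -1.0, -0.002], [-0.001, 0.002, -1.0]]
ft_force: [-0.0, -0.4, -0.9]
grip_width: 0.0222
gripper_force: 59.6
```

```bash
python3 - <<'E'
from h import *
o=st();go([.5771,.1237,.1054],0)
E
```

```text
t 20.4167 tcp [0.576  0.1205 0.1934] F [-0.04 -0.42 -0.88] w 0.022180715472305924
[[ 1.    -0.003 -0.001]
 [-0.003 -1.    -0.002]
 [-0.001  0.002 -1.   ]]
go [ 0.11 -0.34  8.8 ] [ 0.14  0.04 -0.17]
```

Descend to about 10 mm above the plate and correct.

jog_arm --plan '[[[0.1,-0.3,2],[0,0,0]],[[0.1,-0.3,5],[0,0,0]],[[0.1,-0.3,7.5],[0,0,0]],[[0.1,-0.3,8.8],[0,0,0]],[[0.1,-0.3,8.8],[0,0,0]],[[0.1,-0.3,8.8],[0,0,0]],[[0.1,-0.3,8.8],[0,0,0]]]'

```text
time_s: 21.0
tcp_pos: [0.5784, 0.1252, 0.1067]
eef_rot: [[1.0, -0.002, 0.003], [-0.002, -1.0, -0.0], [0.003, 0.0, -1.0]]
ft_force: [-0.0, -0.5, -1.0]
grip_width: 0.0221
gripper_force: 59.6
```

```bash
python3 - <<'E'
from h import *
o=st();go([.5771,.1237,.0940],0)
E
```

```text
t 21.0 tcp [0.5784 0.1252 0.1067] F [-0.05 -0.52 -0.99] w 0.022063925164453102
[[ 1.    -0.002  0.003]
 [-0.002 -1.    -0.   ]
 [ 0.003  0.    -1.   ]]
go [-0.14  0.15  1.27] [ 0.   -0.15 -0.11]
```

jog_arm --plan '[[[-0.13,0.14,0.2],[0,0,0]],[[-0.13,0.14,0.6],[0,0,0]],[[-0.13,0.14,0.9],[0,0,0]],[[-0.13,0.14,0.9],[0,0,0]],[[-0.13,0.14,0.9],[0,0,0]]]'

```text
time_s: 21.42
tcp_pos: [0.5758, 0.1251, 0.0963]
eef_rot: [[1.0, 0.0, -0.0], [0.0, -1.0, 0.0], [-0.0, -0.0, -1.0]]
ft_force: [-0.5, 0.4, -0.9]
grip_width: 0.0218
gripper_force: 59.6
```

jog_arm --plan '[[[0,0,0.15],[0,0,0]],[[0,0,0.3],[0,0,0]],[[0,0,0.3],[0,0,0]]]'

```text
time_s: 21.67
tcp_pos: [0.5767, 0.1253, 0.0944]
eef_rot: [[1.0, 0.0, 0.002], [0.0, -1.0, 0.0], [0.002, -0.0, -1.0]]
ft_force: [-0.5, 0.3, 4.6]
grip_width: 0.0218
gripper_force: 60.4
```

jog_arm --plan '[[[0,0,0.1],[0,0,0]],[[0,0,0.2],[0,0,0]],[[0,0,0.2],[0,0,0]]]'

```text
time_s: 21.92
tcp_pos: [0.5767, 0.1245, 0.0921]
eef_rot: [[1.0, -0.0, 0.002], [-0.0, -1.0, -0.001], [0.002, 0.001, -1.0]]
ft_force: [-0.2, -1.1, -0.9]
grip_width: 0.022
gripper_force: 59.6
```

jog_arm --plan '[[[0,0.1,0],[0,0,0]],[[0,0.1,0.2],[0,0,0]],[[0,0.1,0.4],[0,0,0]],[[0,0.1,0.4],[0,0,0]]]'

```text
time_s: 22.25
tcp_pos: [0.5758, 0.124, 0.0865]
eef_rot: [[1.0, 0.0, -0.001], [0.0, -1.0, -0.0], [-0.001, 0.0, -1.0]]
ft_force: [1.0, -0.8, -2.2]
grip_width: 0.022
gripper_force: 59.6
```

jog_arm --plan '[[[0,0,0.1],[0,0,0]],[[0,0,0.2],[0,0,0]],[[0,0,0.2],[0,0,0]]]'

```text
time_s: 22.5
tcp_pos: [0.5761, 0.1241, 0.0851]
eef_rot: [[1.0, 0.0, 0.0], [0.0, -1.0, 0.0], [0.0, -0.0, -1.0]]
ft_force: [0.1, -0.3, -2.5]
grip_width: 0.0222
gripper_force: 59.6
```

jog_arm --plan '[[[0,0,0.1],[0,0,0]],[[0,0,0.2],[0,0,0]],[[0,0,0.2],[0,0,0]]]'

```text
time_s: 22.75
tcp_pos: [0.5761, 0.1242, 0.0832]
eef_rot: [[1.0, 0.0, 0.0], [0.0, -1.0, 0.0], [0.0, -0.0, -1.0]]
ft_force: [0.8, -0.7, -2.0]
grip_width: 0.0222
gripper_force: 59.6
```

jog_arm --plan '[[[0,0,0.3],[0,0,0]],[[0,0,0.6],[0,0,0]],[[0,0,0.8],[0,0,0]],[[0,0,0.8],[0,0,0]]]'

```text
time_s: 23.08
tcp_pos: [0.576, 0.124, 0.0748]
eef_rot: [[1.0, 0.0, -0.0], [0.0, -1.0, -0.0], [-0.0, 0.0, -1.0]]
ft_force: [2.0, -1.1, -2.0]
grip_width: 0.0223
gripper_force: 59.6
```

jog_arm --plan '[[[0,0,0.3],[0,0,0]],[[0,0,0.6],[0,0,0]],[[0,0,0.8],[0,0,0]],[[0,0,0.8],[0,0,0]]]'

```text
time_s: 23.42
tcp_pos: [0.576, 0.124, 0.0668]
eef_rot: [[1.0, 0.0, -0.0], [0.0, -1.0, -0.0], [-0.0, 0.0, -1.0]]
ft_force: [2.0, -0.5, -2.8]
grip_width: 0.0222
gripper_force: 59.6
```

jog_arm --plan '[[[0,0,0.15],[0,0,0]],[[0,0,0.3],[0,0,0]],[[0,0,0.3],[0,0,0]],[[0,0,0.3],[0,0,0]]]'

```text
time_s: 23.75
tcp_pos: [0.576, 0.124, 0.0642]
eef_rot: [[1.0, 0.0, 0.0], [0.0, -1.0, 0.0], [0.0, -0.0, -1.0]]
ft_force: [1.7, -0.9, -2.8]
grip_width: 0.022
gripper_force: 59.6
```

Relieve the small x load, then the last millimetre.

jog_arm --plan '[[[0.04,0,0.05],[0,0,0]],[[0.04,0,0.1],[0,0,0]],[[0.04,0,0.15],[0,0,0]],[[0.04,0,0.15],[0,0,0]]]'

```text
time_s: 24.08
tcp_pos: [0.5763, 0.1241, 0.0629]
eef_rot: [[1.0, 0.0, -0.0], [0.0, -1.0, 0.0], [-0.0, -0.0, -1.0]]
ft_force: [1.0, 0.0, -0.6]
grip_width: 0.0221
gripper_force: 59.6
```

jog_arm --plan '[[[0,0,0.05],[0,0,0]],[[0,0,0.08],[0,0,0]],[[0,0,0.08],[0,0,0]]]'

```text
time_s: 24.33
tcp_pos: [0.5764, 0.1241, 0.0628]
eef_rot: [[1.0, 0.0, 0.0], [0.0, -1.0, 0.0], [0.0, -0.0, -1.0]]
ft_force: [-0.8, -1.0, 5.1]
grip_width: 0.0221
gripper_force: 60.2
```

jog_arm --plan '[[[0,0,0],[0,0,0]],[[0,0,0],[0,0,0]],[[0,0,0],[0,0,0]],[[0,0,0],[0,0,0]]]' --jaw -0.4

```text
time_s: 24.67
tcp_pos: [0.576, 0.1242, 0.0617]
eef_rot: [[1.0, 0.0, -0.001], [0.0, -1.0, 0.0], [-0.001, -0.0, -1.0]]
ft_force: [0.3, 0.2, -0.2]
grip_width: 0.0599
gripper_force: 0.0
```

jog_arm --plan '[[[0,0,-2],[0,0,0]],[[0,0,-5],[0,0,0]],[[0,0,-9],[0,0,0]],[[-2,1,-12],[0,0,0]],[[-5,1,-14],[0,0,0]],[[-5,1,-14],[0,0,0]],[[-5,1,-14],[0,0,0]]]'

```text
time_s: 25.25
tcp_pos: [0.5259, 0.1144, 0.2034]
eef_rot: [[1.0, 0.001, 0.002], [0.001, -1.0, 0.001], [0.002, -0.001, -1.0]]
ft_force: [-0.0, 0.4, -0.1]
grip_width: 0.0597
gripper_force: 0.0
```

```bash
python3 - <<'E'
from h import *
o=st();im=cams.grab_frame("wrist");s=cams.grab_frame("scene")
a=np.zeros((384,800,3),np.uint8);a[:,:512]=im;a[:280,515:795]=cv2.resize(s[140:210,255:325],(280,280),interpolation=cv2.INTER_CUBIC)
cv2.imwrite("pics/f.png",a)
E
```

```text
t 25.25 tcp [0.5259 0.1144 0.2034] F [-0.01  0.39 -0.12] w 0.059691779821406485
[[ 1.     0.001  0.002]
 [ 0.001 -1.     0.001]
 [ 0.002 -0.001 -1.   ]]
```

View pics/f.png

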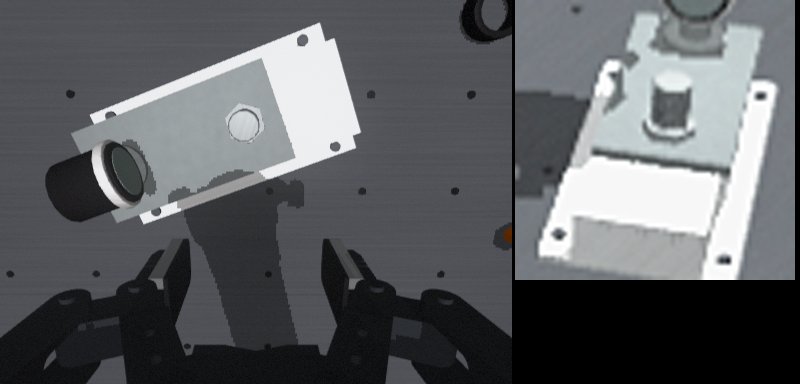

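The bolt stands upright at (244,124) in the wrist view. Its flange is flat on the plate, and contact was felt at the expected height. The gripper is clear of everything.

```bash
python3 -c "
from bench import bot;print(bot.finish_job())"
```

```text
the job is handed in; nothing more can be done
None
```

Job handed in at about 25 s: the drift drew the holes into line and is back upright in its socket, the bolt is seated flush on the plate, and pressing force stayed below about 10 N in every reading I took.

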